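# Unlock, advance and re-lock the slide of a drill jig

## Robot

A 6-joint arm with a two-finger parallel gripper is mounted at the origin on the work surface. World frame = base frame: x ahead of the robot, y to its left, z up, the work surface at z = 0. Lengths are in m, angles in degrees, forces in N, time in s.
With the tool pointing down it reaches from about 0.375 to 0.9 m from the base axis. Payload 3.1 kg.
Tool frame: the origin (TCP) lies on the centre line of the jaws, within the pads' length; the fingertips stand 14 mm ahead of it and the grasp point (between the pads) lies 5 mm behind it (bot.tips_ahead is the distance from the TCP to the fingertips, in m); z points along the fingers, y is the line along which they close (so a half turn about z gives the same grasp; the last joint's range is limited). The gripper opens to 87 mm and grips with 3 to 60 N. Pads are 19 mm wide; open, the fingers measure 117 mm over their backs; the gripper's body (75 mm by 190 mm) begins 51 mm behind the grasp point.
Start: joints at [54.632, 30.224, 82.088, -0, 67.689, -10.227], TCP at [0.265, 0.566, 0.237] pointing down, gripper open.
Joint ranges: [-176.69, 176.69], [-43.24, 126.21], [12.49, 139.97], [-82, 262], [0, 151.66], [-163.58, 163.58]. Speed limits (degrees/s): [159.86, 159.86, 180, 180, 180, 180].

## Interface

Orientations are given as a 3x3 rotation matrix whose columns are the frame's x, y, z axes.
In Python, from rig import bot gives the robot as it stands.
- The arm moves only by the tool play_rows, never from a script. Its argument "moves" is a list that holds one entry, the list of rows, each a list of 6 numbers: the shift along the tool's x, y, z in mm, then the turn, a rotation vector about the tool's x, y, z in rad. A call has 1 to 5 rows; each row shifts and turns the commanded pose from where the row before left it, along the tool's axes as they then stand; what a row does not reach is not made up. A row lasts 1/10 s, in which the tool goes at most 50 mm and 8.59 degrees, less where a joint would pass 70% of its speed; a pose out of reach is approached as far as the arm can. A call with a gripper value outside its range is refused whole. "fingers" is the opening, from -1 (shut) to 1 (fully open), set as the call begins (left out, the last holds). The fingers move at their own pace and stop on an object; the grip force is fixed at half the most. Time passes only in rows, so rows that do not move let the fingers close. It gives the time, the measured TCP pose, the force, the opening and the grip force at its end, in the units of the state.
- bot.read_state(): the state, without advancing time (a new reading comes with each control period).
- bot.capture(name): name is "scene" or "side" or "wrist"; returns a dict with "image" (384x512x3 uint8, blue, green, red), "fx", "fy", "cx", "cy" (pixels), "distortion" ([k1, k2, p1, p2, k3] as OpenCV has them; the pictures are not rectified), "R" (3x3) and "t" (3): a world point X has camera coordinates R X + t. Camera axes: x right, y down, z forward; pixel columns grow to the right and rows downward; lengths in m; the calibration is good to about 2 mm. A picture is of the moment at which its call begins. There is no depth.
- bot.hand_in(): hands the job in; it is judged then, once.
Trained networks look in a picture, given as the dict that the camera call returned (one of the last four; its "shot" number tells which), for a name from the list of things; names that differ only in an ending like _2 or _b are one class to them, and where a whole thing is asked for, a point or a joint stands for the part that bears it (a point fixed in the world has none). Each returns a list of dicts, best first, with "confidence" (0 to 1); they miss things now and then, are a little off and sometimes report something else, mostly with a low value. They report only what shows in the picture. A call takes as long as a camera call. They do not tell look-alikes from the thing itself.
- bot.search_frame(picture, query): "centre" ([column, row] in pixels, amid what is visible of it).
- bot.silhouettes(picture, query): "pixels" (384x512 bool, what is visible of it) and "centre" ([column, row] in pixels, amid what is visible of it).
- bot.pinpoint(picture, query): "centre" ([column, row] in pixels: a listed point, or the origin of a listed thing).
The state is a dict: "time_s": time; "joint_positions": joint angles; "qvel": joint speeds; "tau": joint torques, N m; "position": TCP position; "tcp_rot": TCP orientation; "force": force on the tool from outside, world axes, zero at the start; "moment": the same for the moment, N m; "opening": opening from 0.0 (shut) to 1.0 (fully open); "grasp_force": force on a finger pad.
Only numpy, scipy, OpenCV 4.12 (cv2) and the standard library are available. Lean on these libraries where they do the work, as an engineer would, in place of code of your own. Each camera call takes 0.05 s, during which the arm holds its last target. There are 200 camera calls.

## Task

Bring the brass blank under the drill bushes of the jig: push the ball lever round, clockwise seen from above, until the cam plate is at its low point and its nose is out of the slide's notch; push the slide by its upright rear plate fully home against the end stop; then push the lever back all the way so that the cam's nose locks the slide in the home position. The blank must stay seated on its spigot, and leave the loose gauge, gear, wrench and screwdriver beside the jig where they are.

Things in the scene. Friction and masses are not known exactly. Their poses are not given: they have to be found in the camera images.
- jig: fixed drill jig; grey base plate 310 x 200 x 14 mm. Origin on the bench surface, on the slide's centre line; its x points forward along the slide (the way the slide is pushed home), y left, z up. In jig axes (mm): base x -150..160, y -85..115; slide plate y -31..31, top at z 43; end stop x 130..148, top z 48.
- pivot (a point): vertical axis of the steel cam plate, at jig x -30, y 51 mm; the point is on the plate's top, z 41. Plate 14 mm thick, base circle 18 mm radius, one rounded nose reaching 28 mm from the axis, which enters notches in the slide's left edge. Two stop pins for the lever, 8 mm in diameter, top at z 64, stand 34 mm from the axis.
- knob (a point): centre of the black ball, 28 mm in diameter, at the end of the lever that turns the cam: 80 mm from the pivot axis, 80 mm above the bench. The arm is a steel bar 11 mm thick rising to the ball from a hub (26 mm in diameter, z 41..58) on the pivot. Turning takes about 3 N at the ball; it stays where it is left.
- cam (a joint): angle of cam and lever, rad, growing clockwise from above. 0 = high point (stop pin): nose squarely in the notch, lever pointing back and left, 2.55 rad anticlockwise from the jig's x. 1.95 = low point (other stop pin): nose well clear, lever pointing forward and left, 0.60 rad anticlockwise from the jig's x. Above 1.3 the plain base circle faces the slide. Starts locked, 0 to 0.35.
- slide (a joint): travel of the slide, m: 0 = loading position (start), 0.060 = home against the end stop. With the nose in its notch it can be pushed only about 8 mm. At home a second notch stands before the cam; the nose turned into it bears on the notch's front flank and keeps the slide home. Friction about 5 N.
- push_plate (a point): centre of the rear face of the upright push plate at the slide's rear end: plate 44 wide (y), 10 thick (x), from z 43 to z 77 (mm); this point lies at z 62 and at jig x -125 mm when the slide is at 0, and moves with the slide
- nest (a point): where the middle of the blank belongs on the slide: 8 mm above the slide's top, on the axis of the spigot (17 mm diameter, 13 mm high); 155 mm ahead of the push plate's rear face; moves with the slide
- blank_mid (a point): middle of the loose brass blank, a ring 56 mm outside, 20 mm bore, 16 mm high (0.28 kg), lying over the spigot on the slide (top at z 59 mm)
- gauge_mid (a point): middle of a loose stepped steel plug gauge standing on the bench to the right of the jig, 38 mm diameter, 70 mm high
- gear_mid (a point): middle of a loose steel gear lying on the bench to the right of the jig, 70 mm diameter, 26 mm high
- wrench: a loose spanner lying on the bench to the left of the jig, about along its x axis
- driver: a loose screwdriver with a wooden handle lying left of the spanner
- bridge (a point): top centre of the steel bridge plate, 50 (jig x) x 130 (y) x 14 mm, across the front of the slide on two pillars 20 mm in diameter; at jig x 90, y 0, z 80 mm. Three drill bushes stand 6 mm above it. The blank must end beneath it.
Not all that is in view belongs to the job. Of the things like the part that bears blank_mid, leave any that is black; of the rest the smaller one is meant.

How it is judged:
By the outcome, as a careful person would: the job done as asked, in the order asked, and still so for the second after the job is handed in, with the robot touching nothing.
It also fails if it takes over 61 s, if anything falls off the work surface, if the arm or the gripper's body presses on something with over 40 N, if the wrist force passes 120 N, or if a joint passes its speed limit or range.

## Working session

There is one attempt and no reset: what is moved stays moved. The work goes in short steps, Python scripts to look and compute and a tool call to move; the robot and the scene stay as the last step left them, time stands still between calls to the robot, and variables do not carry over. Pictures are saved under pics/ and viewed, at most 10 in all, crops included, and the job is handed in when it is done.

Besides the shell and the picture viewer there is one more tool, called after "Emit:" as name(argument=value, ...), one argument or row to a line, values as JSON. play_rows: Moves the arm, as the interface text tells. Its arguments: {"type":"object","properties":{"moves":{"type":"array","items":{"type":"array","items":{"type":"array","items":{"type":"number"}}}},"fingers":{"type":"number"}},"required":["moves"]}

```bash
ls; mkdir -p pics
cat > h.py <<'E'
from rig import bot
import numpy as np, cv2
def K(p): return np.array([[p["fx"],0,p["cx"]],[0,p["fy"],p["cy"]],[0,0,1]])
def ray(p,px):
    u=cv2.undistortPoints(np.array([[px]],float),K(p),np.array(p["distortion"]))[0,0]
    R=np.array(p["R"]);d=R.T@np.array([u[0],u[1],1]);o=-R.T@np.array(p["t"]);return o,d/np.linalg.norm(d)
def atz(p,px,z):
    o,d=ray(p,px);return o+d*(z-o[2])/d[2]
def tri(rs):
    A=np.zeros((3,3));b=np.zeros(3)
    for o,d in rs:
        M=np.eye(3)-np.outer(d,d);A+=M;b+=M@o
    return np.linalg.solve(A,b)
def proj(p,X):
    return cv2.projectPoints(np.array(X,float).reshape(-1,1,3),cv2.Rodrigues(np.array(p["R"]))[0],np.array(p["t"],float),K(p),np.array(p["distortion"]))[0][:,0]
E
python3 - <<'E'
from h import *
ps={n:bot.capture(n) for n in("scene","side")}
cv2.imwrite("pics/a.png",np.vstack([ps[n]["image"] for n in ps])[:, :])
for n in ps: cv2.imwrite(f"pics/{n}.png",ps[n]["image"])
Z=dict(jig=0,pivot=.041,knob=.08,push_plate=.062,nest=.051,blank_mid=.051,bridge=.08,gauge_mid=.035,gear_mid=.013,wrench=0.005,driver=.01)
for q in Z:
  for n,p in ps.items():
    for r in bot.pinpoint(p,q)[:4]:
      print(q,n,round(r["confidence"],2),np.round(r["centre"],1),np.round(atz(p,r["centre"],Z[q])*1000,0))
E
```

```text
pics
jig scene 0.87 [224.8 213. ] [566. -12.   0.]
jig side 0.89 [271.2 244.9] [562. -16.   0.]
jig side 0.67 [259.3 216.9] [578.  69.  -0.]
pivot scene 0.63 [251.5 204.3] [555.  52.  41.]
pivot side 0.96 [260.6 215.1] [567.  44.  41.]
pivot side 0.44 [288.4 227.8] [605. -18.  41.]
knob scene 0.72 [287.3 187.3] [514. 122.  80.]
knob side 0.8 [225.9 191.3] [514. 116.  80.]
push_plate scene 0.77 [253.1 163.6] [445.  17.  62.]
push_plate side 0.89 [220.2 232.6] [456.  28.  62.]
nest scene 0.93 [211.7 204.1] [591. -30.  51.]
nest scene 0.4 [191.3 173.2] [ 514. -117.   51.]
nest side 0.72 [289.1 227. ] [603. -23.  51.]
blank_mid scene 0.8 [204.4 307.3] [835.  59.  51.]
blank_mid scene 0.74 [237.5 142.6] [370. -52.  51.]
blank_mid scene 0.53 [215.9 211.4] [609. -13.  51.]
blank_mid side 0.93 [189.5 301.6] [330. -90.  51.]
blank_mid side 0.74 [345.3 189.4] [782.  11.  51.]
blank_mid side 0.73 [289.9 226.1] [606. -21.  51.]
blank_mid side 0.42 [220.  232.7] [458.  36.  51.]
bridge scene 0.73 [194.9 219.4] [667. -34.  80.]
bridge side 0.86 [316.  212.4] [664. -34.  80.]
gauge_mid scene 0.93 [134.  203.7] [ 636. -209.   35.]
gauge_mid side 0.67 [350.2 291.6] [ 636. -218.   35.]
gear_mid scene 0.74 [190.7 175.3] [ 486. -136.   13.]
gear_mid side 0.66 [271.  301.1] [ 486. -148.   13.]
wrench scene 0.98 [310.7 260.3] [636. 213.   5.]
wrench side 0.72 [247.8 174.3] [617. 204.   5.]
driver scene 0.92 [332.  288.4] [692. 272.  10.]
driver scene 0.2 [255.2 163.9] [390.   3.  10.]
driver side 0.72 [259.4 152.5] [681. 257.  10.]
```

View pics/scene.png

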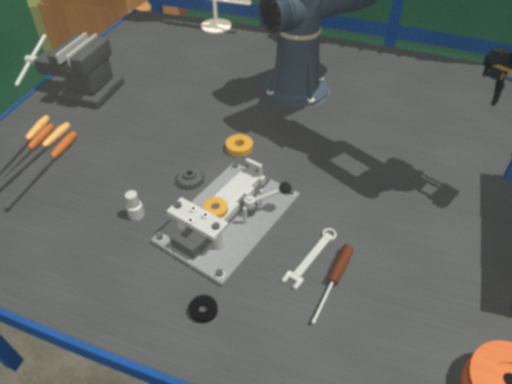

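View pics/side.png

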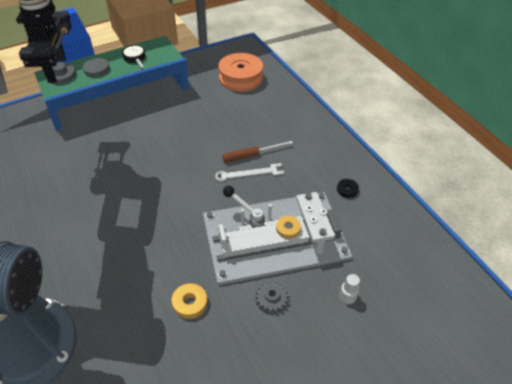

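The scene shows the jig at about (225,215) with the smaller brass ring on the slide at (215,206). A larger brass ring lies near the base at (239,145), a black one lies in front at (203,308), and the lever ball is at (286,188). Next I'll fit the jig pose.

```bash
cat >> h.py <<'E'
from scipy.optimize import least_squares
J=dict(jig=(0,0,0),pivot=(-30,51,41),bridge=(90,0,80))
def pts(v):
    x,y,a,c,s=v[:5]
    P=dict(J);P["push_plate"]=(-125+s,0,62);P["nest"]=(30+s,0,51);P["blank_mid"]=(30+s,0,51)
    t=2.55-c;P["knob"]=(-30+80*np.cos(t),51+80*np.sin(t),80);return P
def W(v,P):
    P=np.asarray(P,float)/1000;c,s=np.cos(v[2]),np.sin(v[2])
    return np.stack([v[0]+c*P[...,0]-s*P[...,1],v[1]+s*P[...,0]+c*P[...,1],P[...,2]],-1)
def fit(ps,v0,fixs=None):
    obs=[]
    for p in ps:
        for q in pts(v0):
            if q=="blank_mid": continue
            e=proj(p,W(v0,pts(v0)[q]))[0]
            for r in bot.pinpoint(p,q):
                if r["confidence"]>.5 and np.linalg.norm(e-r["centre"])<25: obs.append((p,q,np.array(r["centre"])));break
    f=lambda v:np.concatenate([(proj(p,W(v,pts(v)[q]))[0]-c) for p,q,c in obs]+[[(v[4]-fixs)*10 if fixs is not None else 0]])
    r=least_squares(f,v0,loss="soft_l1",x_scale=[.01,.01,.05,.1,5],f_scale=1.5)
    for (p,q,c) in obs: print(q,np.round(proj(p,W(r.x,pts(r.x)[q]))[0]-c,1))
    return r.x
def overlay(p,v,fn,scale=3,crop=None):
    im=cv2.resize(p["image"],None,fx=scale,fy=scale,interpolation=cv2.INTER_CUBIC)
    def poly(P,col):
        q=(proj(p,W(v,P))+.5)*scale;cv2.polylines(im,[q.astype(np.int32)],True,col,1)
    poly([(-150,-85,14),(160,-85,14),(160,115,14),(-150,115,14)],(0,0,255))
    poly([(65,-65,80),(115,-65,80),(115,65,80),(65,65,80)],(0,255,0))
    s=v[4];poly([(-125+s,-22,77),(-115+s,-22,77),(-115+s,22,77),(-125+s,22,77)],(255,0,255))
    th=np.linspace(0,6.28,40)
    poly(np.stack([-30+13*np.cos(th),51+13*np.sin(th),58+0*th],1),(255,255,0))
    k=pts(v)["knob"];q=(proj(p,W(v,k))[0]+.5)*scale;cv2.drawMarker(im,tuple(int(i) for i in q),(0,255,255),0,12)
    poly(np.stack([30+s+28*np.cos(th),28*np.sin(th),59+0*th],1),(255,0,0))
    if crop: c=[i*scale for i in crop];im=im[c[1]:c[3],c[0]:c[2]]
    cv2.imwrite(fn,im)
E
python3 - <<'E'
from h import *
ps=[bot.capture(n) for n in("scene","side")]
v=fit(ps,[.575,-.013,-.25,.1,0],0)
print(np.round(v,4)); np.save("v.npy",v)
P=pts(v)
for q in P: print(q,np.round(W(v,P[q])*1000,1))
overlay(ps[0],v,"pics/o1.png",4,(145,140,305,285));overlay(ps[1],v,"pics/o2.png",4,(190,170,360,290))
a=cv2.imread("pics/o1.png");b=cv2.imread("pics/o2.png");print(a.shape,b.shape)
E
```

```text
jig [ 0.2 -0.6]
pivot [-1.1  0.4]
bridge [-0.9 -0.6]
push_plate [0.3 2.6]
nest [0.7 1.4]
knob [-0.6 -2. ]
jig [-1.5 -1. ]
pivot [-1.7 -1.8]
push_plate [1.5 3.2]
nest [-1.6  0.3]
knob [ 1.9 -0.5]
[ 0.5704 -0.0131 -0.2823  0.2078 -0.0022]
jig [570.4 -13.1   0. ]
pivot [555.8  44.2  41. ]
bridge [656.8 -38.2  80. ]
push_plate [450.3  21.7  62. ]
nest [599.2 -21.5  51. ]
blank_mid [599.2 -21.5  51. ]
knob [518.2 114.9  80. ]
(580, 640, 3) (480, 680, 3)
```

View pics/o1.png

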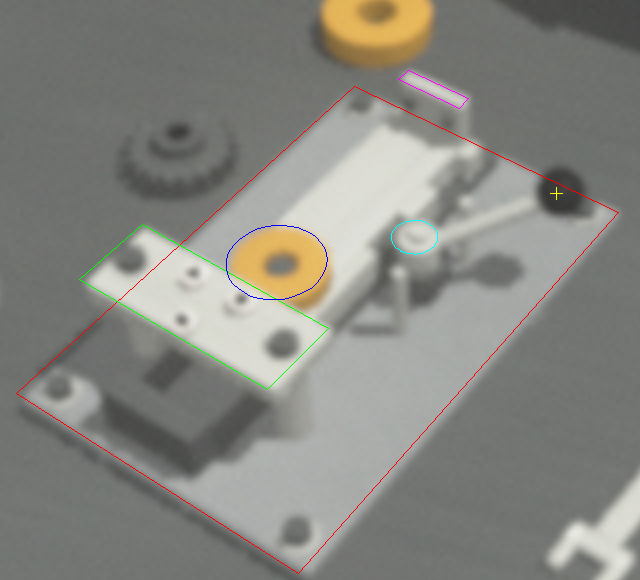

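View pics/o2.png

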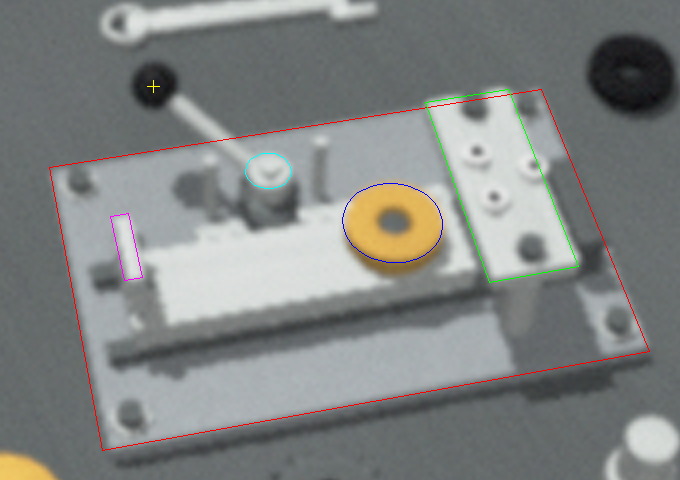

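```bash
cat >> h.py <<'E'
from scipy.linalg import logm,expm
from scipy.spatial.transform import Rotation as Ro
def cur():
    s=bot.read_state();T=np.eye(4);T[:3,:3]=np.array(s["tcp_rot"]);T[:3,3]=s["position"];return s,T
def pose(pos,yaw): # tool down, tool y at world angle yaw
    y=np.array([np.cos(yaw),np.sin(yaw),0]);z=np.array([0,0,-1.]);T=np.eye(4)
    T[:3,:3]=np.stack([np.cross(y,z),y,z],1);T[:3,3]=pos;return T
def step(A,B,n=None):
    D=np.linalg.inv(A)@B;L=Ro.from_matrix(D[:3,:3]).magnitude()
    k=n or max(int(np.ceil(max(L/.145,np.linalg.norm(D[:3,3])/.045))),1)
    S=np.real(expm(logm(D)/k));print(k,"rows of",np.round(S[:3,3]*1000,2).tolist(),np.round(Ro.from_matrix(S[:3,:3]).as_rotvec(),4).tolist())
E
python3 - <<'E'
from h import *
v=np.load("v.npy");s,T=cur();print(T)
t=2.55-v[3]+v[2];k=W(v,pts(v)["knob"]);print(np.degrees(t),k)
for yaw in (t-np.pi/2,t+np.pi/2):
    step(T,pose(k+[0,0,.06],yaw))
E
```

```text
[[-9.05287869e-01  4.24798627e-01  8.52654775e-06  2.65489276e-01]
 [ 4.24798626e-01  9.05287868e-01 -5.04027934e-05  5.65778462e-01]
 [-2.91300177e-05 -4.20069717e-05 -9.99999999e-01  2.36536243e-01]
 [ 0.00000000e+00  0.00000000e+00  0.00000000e+00  1.00000000e+00]]
118.02612858616713 [0.51817814 0.11485936 0.08      ]
12 rows of [-41.5, -14.06, 8.05] [-0.0, 0.0, 0.0536]
18 rows of [8.63, -36.78, 5.36] [-0.0, -0.0, -0.1388]
```

Emit:
play_rows(
  moves=[
    [[-41.5, -14, 8, 0, 0, 0.0536], [-41.5, -14, 8, 0, 0, 0.0536], [-41.5, -14, 8, 0, 0, 0.0536], [-41.5, -14, 8, 0, 0, 0.0536], [-41.5, -14, 8, 0, 0, 0.0536]],
  ],
  fingers=0.2,
)

```text
time_s: 2.4
position: [0.4073, 0.3976, 0.1964]
tcp_rot: [[-0.759, 0.651, 0.001], [0.651, 0.759, 0.001], [-0.0, 0.001, -1.0]]
force: [0.9, 0.1, -0.6]
opening: 0.646
grasp_force: 0.0
```

Emit:
play_rows(
  moves=[
    [[-41.5, -14, 8, 0, 0, 0.0536], [-41.5, -14, 8, 0, 0, 0.0536], [-41.5, -14, 8, 0, 0, 0.0536], [-41.5, -14, 8, 0, 0, 0.0536], [-41.5, -14, 8, 0, 0, 0.0536]],
  ],
)

```text
time_s: 2.9
position: [0.4985, 0.1988, 0.1565]
tcp_rot: [[-0.56, 0.829, 0.001], [0.829, 0.56, 0.0], [-0.001, 0.001, -1.0]]
force: [0.9, -0.2, -0.1]
opening: 0.601
grasp_force: 0.0
```

Emit:
play_rows(
  moves=[
    [[-41.5, -14, 8, 0, 0, 0.0536], [-41.5, -14, 8, 0, 0, 0.0536], [0, 0, 0, 0, 0, 0]],
  ],
)

```text
time_s: 3.2
position: [0.5202, 0.1106, 0.1398]
tcp_rot: [[-0.463, 0.886, 0.0], [0.886, 0.463, -0.001], [-0.001, -0.0, -1.0]]
force: [-0.3, -0.2, -0.7]
opening: 0.602
grasp_force: 0.0
```

Run:
```python
from h import *
v=np.load("v.npy");s,T=cur()
t=2.55-v[3]+v[2];k=W(v,pts(v)["knob"])
print(T[:3,3],s["joint_positions"],s["opening"])
p=bot.capture("wrist");overlay(p,v,"pics/w1.png",1)
for q in("knob","pivot"):
  for r in bot.pinpoint(p,q): print(q,r, atz(p,r["centre"],.08 if q=="knob" else .041))
step(T,pose(k,t-np.pi/2))
```

```text
[0.52015134 0.11057504 0.13981171] [-3.88424329e-03  3.11493441e+01  1.00653380e+02 -1.02784462e-01
  4.81867827e+01 -2.75441218e+01] 0.6024988440235975
knob {'centre': [256.2, 208.1], 'confidence': 0.92} [0.51921901 0.11505696 0.08      ]
pivot {'centre': [252.9, 272.9], 'confidence': 0.96} [0.55471095 0.04092615 0.041     ]
2 rows of [2.38, 0.13, 29.9] [-0.0002, 0.0006, -0.0036]
```

View pics/w1.png

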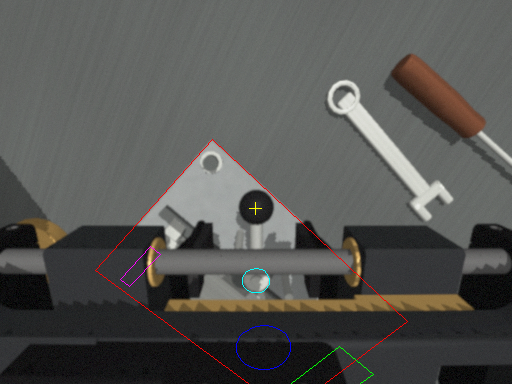

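The wrist view puts the ball at (256,208), right on the prediction, so I'm descending with the fingers either side of it.

Emit:
play_rows(
  moves=[
    [[4.5, 0, 20, 0, 0, 0], [0, 0, 20, 0, 0, 0], [0, 0, 20, 0, 0, 0], [0, 0, 0, 0, 0, 0]],
  ],
)

```text
time_s: 3.75
position: [0.5143, 0.121, 0.0789]
tcp_rot: [[-0.472, 0.881, -0.005], [0.881, 0.472, 0.0], [0.002, -0.004, -1.0]]
force: [-0.0, -1.4, 0.3]
opening: 0.601
grasp_force: 0.0
```

Emit:
play_rows(
  moves=[
    [[0, 0, 0, 0, 0, 0], [0, 0, 0, 0, 0, 0], [0, 0, 0, 0, 0, 0], [0, 0, 0, 0, 0, 0]],
  ],
  fingers=-0.2,
)

```text
time_s: 4.15
position: [0.5169, 0.1195, 0.0814]
tcp_rot: [[-0.47, 0.883, 0.002], [0.883, 0.47, 0.0], [-0.001, 0.002, -1.0]]
force: [-1.0, -0.4, 0.3]
opening: 0.411
grasp_force: 0.0
```

Run:
```python
from h import *
v=np.load("v.npy");s,T=cur();pv=W(v,J["pivot"])
print(s["position"],s["opening"]*87,s["force"])
d=T[:3,3]-pv;print(np.hypot(*d[:2]),np.degrees(np.arctan2(d[1],d[0])-v[2]))
G=np.eye(4);a=-1.85;G[:2,:2]=[[np.cos(a),-np.sin(a)],[np.sin(a),np.cos(a)]];c=np.eye(4);c[:3,3]=pv
step(T,c@G@np.linalg.inv(c)@T,14)
```

```text
[0.51693355 0.11946783 0.08141801] 35.77839602723982 [-0.95007865 -0.40504152  0.25835196]
0.08465956787010223 133.4789561344984
14 rows of [-0.88, 11.14, 0.02] [0.0001, -0.0002, 0.1321]
```

Emit:
play_rows(
  moves=[
    [[-4, 0, 0, 0, 0, 0], [-0.7, 10.5, 0, 0, 0, 0.132], [-0.7, 10.5, 0, 0, 0, 0.132], [-0.7, 10.5, 0, 0, 0, 0.132], [0, 0, 0, 0, 0, 0]],
  ],
)

```text
time_s: 4.65
position: [0.5489, 0.1247, 0.0806]
tcp_rot: [[-0.092, 0.996, 0.0], [0.996, 0.092, 0.0], [0.0, 0.0, -1.0]]
force: [0.3, -0.5, -0.4]
opening: 0.401
grasp_force: 0.0
```

```bash
cat >> h.py <<'E'
def rep(v):
    s,T=cur();d=T[:3,3]-W(v,J["pivot"]);y=T[:3,1]
    j=np.array([[np.cos(v[2]),np.sin(v[2])],[-np.sin(v[2]),np.cos(v[2])]])
    print("t",s["time_s"],"R",np.hypot(*d[:2]),"cam",2.55-np.arctan2(d[1],d[0])+v[2],"toolcam",2.55-(np.arctan2(y[1],y[0])+np.pi/2-v[2]),"F",np.round(s["force"],1),"jig xy",j@(T[:2,3]-v[:2])*1000,"z",T[2,3],s["opening"]*87)
E
python3 -c "
from h import *
rep(np.load('v.npy'))"
```

```text
t 4.65 R 0.08075510808593125 cam 0.6122285408963322 toolcam 0.6044220886449889 F [ 0.3 -0.5 -0.4] jig xy [-58.97441716 126.37818406] z 0.08059558830810602 34.89206787466135
```

Emit:
play_rows(
  moves=[
    [[-0.7, 10.5, 0, 0, 0, 0.132], [-0.7, 10.5, 0, 0, 0, 0.132], [-0.7, 10.5, 0, 0, 0, 0.132], [-0.7, 10.5, 0, 0, 0, 0.132], [-0.7, 10.5, 0, 0, 0, 0.132]],
  ],
)

```text
time_s: 5.15
position: [0.5973, 0.1137, 0.0804]
tcp_rot: [[0.54, 0.842, -0.003], [0.842, -0.54, 0.002], [0.0, -0.004, -1.0]]
force: [-2.1, 5.4, 0.5]
opening: 0.4
grasp_force: 2.0
```

Emit:
play_rows(
  moves=[
    [[-0.7, 10.5, 0, 0, 0, 0.132], [-0.7, 10.5, 0, 0, 0, 0.132], [-0.7, 10.5, 0, 0, 0, 0.132], [0, 0, 0, 0, 0, 0], [0, 0, 0, 0, 0, 0]],
  ],
)

```text
time_s: 5.65
position: [0.6209, 0.0904, 0.0805]
tcp_rot: [[0.818, 0.575, -0.0], [0.575, -0.818, -0.001], [-0.001, 0.0, -1.0]]
force: [0.1, -0.2, -0.3]
opening: 0.4
grasp_force: 0.0
```

```bash
python3 -c "
from h import *
v=np.load('v.npy');rep(v)
for n in ('wrist','scene','side'):
  p=bot.capture(n)
  for r in bot.pinpoint(p,'knob')[:2]:
    X=atz(p,r['centre'],.08);d=X-W(v,J['pivot']);print(n,r['confidence'],X,2.55-np.arctan2(d[1],d[0])+v[2],np.hypot(*d[:2]))
"
```

```text
t 5.65 R 0.07987649981087137 cam 1.651243200194523 toolcam 1.6556934924553122 F [ 0.1 -0.2 -0.3] jig xy [ 19.72977643 113.507636  ] z 0.08051945956857795 34.77910410590503
wrist 0.88 [0.62008387 0.09452341 0.08      ] 1.6041459707416088 0.08163868295726943
wrist 0.49 [0.68030657 0.22061933 0.08      ] 1.3116989985028644 0.21591494225775376
scene 0.73 [0.611449   0.10023162 0.08      ] 1.4795223701004516 0.0789642333960743
side 0.57 [0.62148643 0.08396662 0.08      ] 1.7239838504531393 0.0767922663416799
side 0.44 [0.58273139 0.1411041  0.08      ] 0.9683913849601471 0.10054621244989007
```

Emit:
play_rows(
  moves=[
    [[-0.7, 10.5, 0, 0, 0, 0.132], [-0.5, 8, 0, 0, 0, 0.1], [-0.2, 4, 0, 0, 0, 0.05], [-0.1, 2, 0, 0, 0, 0.025], [0, 0, 0, 0, 0, 0]],
  ],
)

```text
time_s: 6.45
position: [0.6318, 0.0691, 0.0806]
tcp_rot: [[0.955, 0.296, 0.0], [0.296, -0.955, 0.001], [0.0, -0.0, -1.0]]
force: [-0.1, 2.4, 0.2]
opening: 0.394
grasp_force: 1.0
```

Emit:
play_rows(
  moves=[
    [[0, 2, 0, 0, 0, 0.02], [0, 2, 0, 0, 0, 0.01]],
  ],
)

```text
time_s: 6.65
position: [0.6324, 0.0667, 0.0805]
tcp_rot: [[0.964, 0.266, -0.001], [0.266, -0.964, 0.003], [0.0, -0.003, -1.0]]
force: [-0.7, 10.9, 0.4]
opening: 0.397
grasp_force: 5.2
```

```bash
python3 -c "
from h import *
v=np.load('v.npy');rep(v)
p=bot.capture('wrist')
r=bot.pinpoint(p,'knob')[0]
X=atz(p,r['centre'],.08);d=X-W(v,J['pivot']);print(r['confidence'],X,2.55-np.arctan2(d[1],d[0])+v[2],np.hypot(*d[:2]))
"
```

```text
t 6.65 R 0.07986989336994442 cam 1.9825231830782413 toolcam 1.9988338646532167 F [-0.7 10.9  0.4] jig xy [37.35107704 93.93055193] z 0.08049440306242975 34.50249318103372
0.63 [0.63177823 0.07123478 0.08      ] 1.9264517831872874 0.0806611710627034
```

Emit:
play_rows(
  moves=[
    [[0, -3, 0, 0, 0, 0], [0, 0, -20, 0, 0, 0], [0, 0, -20, 0, 0, 0], [0, 0, -20, 0, 0, 0], [0, 0, 0, 0, 0, 0]],
  ],
)

```text
time_s: 7.25
position: [0.6342, 0.067, 0.1435]
tcp_rot: [[0.963, 0.268, 0.006], [0.268, -0.963, -0.002], [0.006, 0.004, -1.0]]
force: [0.4, -0.3, -0.1]
opening: 0.402
grasp_force: 0.0
```

```bash
python3 -c "
from h import *
v=np.load('v.npy');rep(v)
s,T=cur();print(s['joint_positions'])
step(T,pose(W(v,[-155,0,140]),v[2]-np.pi/2))
"
```

```text
t 7.25 R 0.08167472568031829 cam 1.9855785888637623 toolcam 1.9966903076548326 F [ 0.4 -0.3 -0.1] jig xy [39.00683236 94.69002063] z 0.14347991418504405 34.986092941304165
[-3.95744244 37.37610295 85.08942574 -0.09615273 57.1605845  70.56636073]
5 rows of [-43.39, 5.32, 0.55] [0.0004, -0.0013, 0.1107]
```

Emit:
play_rows(
  moves=[
    [[-43.4, 5.3, 0.5, 0, 0, 0.11], [-43.4, 5.3, 0.5, 0, 0, 0.11], [-43.4, 5.3, 0.5, 0, 0, 0.11], [-43.4, 5.3, 0.5, 0, 0, 0.11], [-43.4, 5.3, 0.5, 0, 0, 0.11]],
  ],
  fingers=-1,
)

```text
time_s: 7.75
position: [0.4171, 0.0301, 0.1375]
tcp_rot: [[0.96, -0.28, -0.001], [-0.28, -0.96, -0.001], [-0.001, 0.001, -1.0]]
force: [0.2, -0.1, -0.2]
opening: 0.05
grasp_force: 0.0
```

Emit:
play_rows(
  moves=[
    [[0, 0, 0, 0, 0, 0], [0, 0, 0, 0, 0, 0], [0, 0, 0, 0, 0, 0]],
  ],
)

```text
time_s: 8.05
position: [0.4209, 0.0303, 0.138]
tcp_rot: [[0.961, -0.275, 0.002], [-0.275, -0.961, -0.001], [0.002, 0.0, -1.0]]
force: [0.5, -0.0, -0.6]
opening: 0.005
grasp_force: 0.0
```

```bash
python3 -c "
from h import *
v=np.load('v.npy');rep(v)
s,T=cur();print(s['joint_positions'])
for n in ('scene','side'):
  p=bot.capture(n);
  v2=v.copy();v2[3]=1.95;v2[4]=0;overlay(p,v2,'pics/q_%s.png'%n,3,(145,130,315,290) if n=='scene' else (190,140,360,290))
a,b=[cv2.imread('pics/q_%s.png'%n) for n in('scene','side')]
im=np.zeros((480,1020,3),np.uint8);im[:,:510]=a;im[:b.shape[0],510:]=b;cv2.imwrite('pics/q.png',cv2.resize(im,None,fx=.78,fy=.78))
step(T,pose(W(v,[-155,0,140]),v[2]-np.pi/2))
"
```

```text
t 8.05 R 0.1355385664311393 cam 5.30631629353562 toolcam 2.546494130613789 F [ 0.5 -0.  -0.6] jig xy [-1.55602859e+02  6.25394376e-02] z 0.1380026868070018 0.41649429477689215
[-1.11157584e+01  2.51853103e+01  1.16042659e+02 -3.29886947e-02
  3.86440664e+01  9.48839070e+01]
1 rows of [0.61, 0.06, -2.0] [0.0002, -0.0023, 0.0035]
```

View pics/q.png

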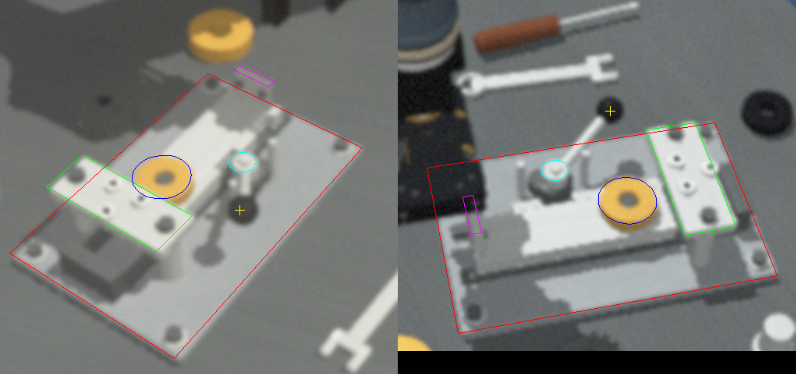

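The lever is at its low-point stop, with the ball at (239,210) and (610,111) on the markers. Next I'll lower the shut fingers behind the push plate and push.

Emit:
play_rows(
  moves=[
    [[0, 0, 25, 0, 0, 0], [0, 0, 25, 0, 0, 0], [0, 0, 19, 0, 0, 0], [0, 0, 0, 0, 0, 0], [0, 0, 0, 0, 0, 0]],
  ],
)

```text
time_s: 8.65
position: [0.4199, 0.0308, 0.0688]
tcp_rot: [[0.961, -0.275, -0.0], [-0.275, -0.961, -0.0], [-0.0, 0.0, -1.0]]
force: [-0.5, -0.2, -0.4]
opening: 0.01
grasp_force: 0.0
```

Emit:
play_rows(
  moves=[
    [[8, 0, 0, 0, 0, 0], [8, 0, 0, 0, 0, 0], [7, 0, 0, 0, 0, 0], [5, 0, 0, 0, 0, 0], [5, 0, 0, 0, 0, 0]],
  ],
)

```text
time_s: 9.15
position: [0.4482, 0.0225, 0.0692]
tcp_rot: [[0.961, -0.276, -0.007], [-0.276, -0.961, 0.002], [-0.007, 0.0, -1.0]]
force: [-5.5, 2.7, 4.6]
opening: 0.003
grasp_force: 2.9
```

```bash
python3 -c "
from h import *
v=np.load('v.npy');rep(v)"
```

```text
t 9.15 R 0.10977428254551043 cam 5.209944052871199 toolcam 2.546891669814818 F [-5.5  2.7  4.6] jig xy [-127.28552898    0.14806829] z 0.06924643518159337 0.2682423757716026
```

Emit:
play_rows(
  moves=[
    [[8, 0, 0, 0, 0, 0], [8, 0, 0, 0, 0, 0], [8, 0, 0, 0, 0, 0], [8, 0, 0, 0, 0, 0], [8, 0, 0, 0, 0, 0]],
  ],
)

```text
time_s: 9.65
position: [0.4864, 0.0119, 0.0691]
tcp_rot: [[0.961, -0.276, -0.007], [-0.276, -0.961, 0.002], [-0.007, -0.0, -1.0]]
force: [-4.3, 4.6, 4.6]
opening: 0.007
grasp_force: 3.1
```

Emit:
play_rows(
  moves=[
    [[3, 0, 0, 0, 0, 0], [2, 0, 0, 0, 0, 0], [0, 0, 0, 0, 0, 0]],
  ],
)

```text
time_s: 9.95
position: [0.4929, 0.0101, 0.069]
tcp_rot: [[0.961, -0.276, -0.003], [-0.276, -0.961, 0.001], [-0.003, -0.0, -1.0]]
force: [-4.1, 3.5, 2.7]
opening: 0.005
grasp_force: 2.1
```

```bash
python3 -c "
from h import *
v=np.load('v.npy');rep(v)"
```

```text
t 9.95 R 0.07155784492014546 cam 4.911283412600742 toolcam 2.5472630313266924 F [-4.1  3.5  2.7] jig xy [-80.85587567   0.65911126] z 0.06903104445486966 0.400699054439684
```

Emit:
play_rows(
  moves=[
    [[3, 0, 0, 0, 0, 0], [2, 0, 0, 0, 0, 0], [1, 0, 0, 0, 0, 0], [0, 0, 0, 0, 0, 0]],
  ],
)

```text
time_s: 10.35
position: [0.4985, 0.0085, 0.0689]
tcp_rot: [[0.961, -0.276, -0.003], [-0.276, -0.961, 0.001], [-0.004, -0.0, -1.0]]
force: [-4.5, 3.1, 1.2]
opening: 0.003
grasp_force: 2.2
```

Emit:
play_rows(
  moves=[
    [[1, 0, 0, 0, 0, 0], [1, 0, 0, 0, 0, 0]],
  ],
)

```text
time_s: 10.55
position: [0.4992, 0.0083, 0.0689]
tcp_rot: [[0.961, -0.276, -0.006], [-0.276, -0.961, 0.002], [-0.006, -0.0, -1.0]]
force: [-6.6, 4.2, 5.5]
opening: 0.006
grasp_force: 3.7
```

Emit:
play_rows(
  moves=[
    [[1, 0, 0, 0, 0, 0], [0, 0, 0, 0, 0, 0]],
  ],
)

```text
time_s: 10.75
position: [0.4992, 0.0082, 0.0689]
tcp_rot: [[0.961, -0.276, -0.008], [-0.276, -0.961, 0.002], [-0.008, -0.0, -1.0]]
force: [-6.3, 4.5, 5.0]
opening: 0.004
grasp_force: 3.8
```

```bash
python3 -c "
from h import *
v=np.load('v.npy');rep(v)"
```

```text
t 10.75 R 0.06702219199633473 cam 4.842127460129063 toolcam 2.54695339668027 F [-6.3  4.5  5. ] jig xy [-74.26043962   0.67120402] z 0.06893457183352475 0.3711415720921375
```

Emit:
play_rows(
  moves=[
    [[1.5, 0, 0, 0, 0, 0], [1.5, 0, 0, 0, 0, 0], [0, 0, 0, 0, 0, 0]],
  ],
)

```text
time_s: 11.05
position: [0.4993, 0.0082, 0.0688]
tcp_rot: [[0.961, -0.275, -0.014], [-0.275, -0.961, 0.004], [-0.014, 0.0, -1.0]]
force: [-10.0, 6.0, 8.7]
opening: 0.001
grasp_force: 5.8
```

```bash
python3 -c "
from h import *
v=np.load('v.npy');rep(v)"
```

```text
t 11.05 R 0.06702354472401482 cam 4.840904187804821 toolcam 2.546743318426878 F [-10.    6.    8.7] jig xy [-74.19973277   0.61608222] z 0.06882426888963245 0.07474590252490237
```

Emit:
play_rows(
  moves=[
    [[-12, 0, 0, 0, 0, 0], [-12, 0, -5, 0, 0, 0], [0, 0, -30, 0, 0, 0], [0, 0, -40, 0, 0, 0], [0, 0, 0, 0, 0, 0]],
  ],
  fingers=-0.17,
)

```text
time_s: 11.55
position: [0.4867, 0.0117, 0.1486]
tcp_rot: [[0.961, -0.276, 0.012], [-0.276, -0.961, -0.003], [0.013, -0.001, -1.0]]
force: [1.2, -0.2, -0.1]
opening: 0.358
grasp_force: 0.0
```

```bash
python3 -c "
from h import *
v=np.load('v.npy');rep(v);v[3]=1.95;v[4]=60;np.save('v2.npy',v)
s,T=cur();k=W(v,pts(v)['knob']);print(k)
step(T,pose(k+[0,0,.065],.6+v[2]-np.pi/2))
"
```

```text
t 11.55 R 0.07633459087710959 cam 4.969393925441381 toolcam 2.546938614206713 F [ 1.2 -0.2 -0.1] jig xy [-87.27797365   0.54008027] z 0.148566669741874 31.15526575533451
[0.63176467 0.06923102 0.08      ]
5 rows of [28.93, -12.85, 0.93] [0.0006, -0.0025, -0.1194]
```

Emit:
play_rows(
  moves=[
    [[29, -12.9, 0.9, 0, 0, -0.119], [29, -12.9, 0.9, 0, 0, -0.119], [29, -12.9, 0.9, 0, 0, -0.119], [29, -12.9, 0.9, 0, 0, -0.119], [29, -12.9, 0.9, 0, 0, -0.119]],
  ],
)

```text
time_s: 12.05
position: [0.6299, 0.0701, 0.1392]
tcp_rot: [[0.949, 0.314, 0.002], [0.314, -0.949, -0.001], [0.002, 0.001, -1.0]]
force: [-0.2, -0.1, 0.8]
opening: 0.414
grasp_force: 0.0
```

Emit:
play_rows(
  moves=[
    [[0, 0, 0, 0, 0, 0], [0, 0, 0, 0, 0, 0], [0, 0, 0, 0, 0, 0]],
  ],
)

```text
time_s: 12.35
position: [0.6268, 0.0698, 0.139]
tcp_rot: [[0.951, 0.309, -0.002], [0.309, -0.951, -0.0], [-0.002, -0.0, -1.0]]
force: [-0.3, 0.6, 0.2]
opening: 0.416
grasp_force: 0.0
```

```bash
python3 -c "
from h import *
v=np.load('v2.npy');rep(v)
s,T=cur();k=W(v,pts(v)['knob'])
p=bot.capture('wrist');overlay(p,v,'pics/w2.png',1)
for r in bot.pinpoint(p,'knob'): print(r,atz(p,r['centre'],.08),k)
step(T,pose(k,.6+v[2]-np.pi/2),3)
"
```

```text
t 12.35 R 0.07549030753804428 cam 1.9227832376296095 toolcam 1.953229699096837 F [-0.3  0.6  0.2] jig xy [31.12179239 95.30477431] z 0.13899799848047295 36.15433472357142
{'centre': [256.0, 202.2], 'confidence': 0.87} [0.63454067 0.07137992 0.08      ] [0.63176467 0.06923102 0.08      ]
3 rows of [1.54, 0.69, 19.66] [-0.0001, 0.0006, -0.0011]
```

View pics/w2.png

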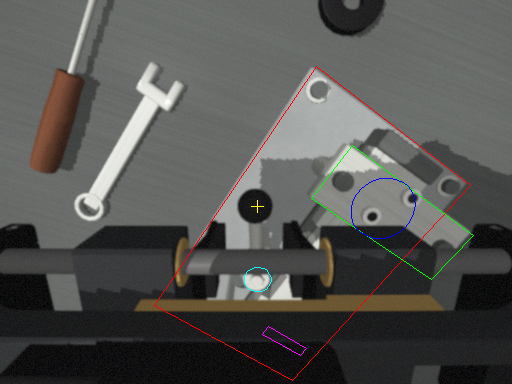

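The ball is centred at (256,204), so I'm lowering over it.

Emit:
play_rows(
  moves=[
    [[5, 1.2, 15, 0, 0, 0], [0, 0, 22, 0, 0, 0], [0, 0, 22, 0, 0, 0], [0, 0, 0, 0, 0, 0], [0, 0, 0, 0, 0, 0]],
  ],
)

```text
time_s: 12.95
position: [0.6329, 0.0704, 0.0798]
tcp_rot: [[0.951, 0.31, -0.002], [0.31, -0.951, 0.0], [-0.001, -0.001, -1.0]]
force: [0.5, -0.3, 0.3]
opening: 0.415
grasp_force: 0.0
```

```bash
python3 -c "
from h import *
v=np.load('v2.npy');rep(v)
"
```

```text
t 12.95 R 0.08144429575277823 cam 1.9403306584588191 toolcam 1.9525958217390558 F [ 0.5 -0.3  0.3] jig xy [36.77107939 97.63471098] z 0.0797606649181746 36.07722084284668
```

Emit:
play_rows(
  moves=[
    [[-1.5, -10.5, 0, 0, 0, -0.132], [-0.7, -10.5, 0, 0, 0, -0.132], [-0.7, -10.5, 0, 0, 0, -0.132], [-0.7, -10.5, 0, 0, 0, -0.132], [-0.7, -10.5, 0, 0, 0, -0.132]],
  ],
)

```text
time_s: 13.45
position: [0.6035, 0.1111, 0.0819]
tcp_rot: [[0.556, 0.831, 0.006], [0.831, -0.556, -0.001], [0.002, 0.005, -1.0]]
force: [1.9, -2.4, -2.1]
opening: 0.414
grasp_force: 1.5
```

Emit:
play_rows(
  moves=[
    [[-0.7, -10.5, 0, 0, 0, -0.132], [-0.7, -10.5, 0, 0, 0, -0.132], [-0.7, -10.5, 0, 0, 0, -0.132], [-0.7, -10.5, 0, 0, 0, -0.132], [0, 0, 0, 0, 0, 0]],
  ],
)

```text
time_s: 13.95
position: [0.5627, 0.1256, 0.082]
tcp_rot: [[0.067, 0.998, 0.003], [0.998, -0.067, 0.0], [0.001, 0.003, -1.0]]
force: [1.1, 0.5, 0.2]
opening: 0.413
grasp_force: 0.0
```

```bash
python3 -c "
from h import *
v=np.load('v2.npy');rep(v)
"
```

```text
t 13.95 R 0.08162886366148563 cam 0.7819607907533936 toolcam 0.7642337282118559 F [1.1 0.5 0.2] jig xy [-45.99651621 131.04612952] z 0.08199952084537096 35.95321725091581
```

Emit:
play_rows(
  moves=[
    [[-1.5, -10.5, 0, 0, 0, -0.132], [-0.7, -10.5, 0, 0, 0, -0.132], [-0.7, -10.5, 0, 0, 0, -0.132], [-0.7, -10.5, 0, 0, 0, -0.132], [0, 0, 0, 0, 0, 0]],
  ],
)

```text
time_s: 14.45
position: [0.5217, 0.1164, 0.0817]
tcp_rot: [[-0.442, 0.897, 0.002], [0.897, 0.442, 0.0], [-0.001, 0.002, -1.0]]
force: [0.4, 1.0, 0.6]
opening: 0.413
grasp_force: 0.1
```

Emit:
play_rows(
  moves=[
    [[-0.4, -8, 0, 0, 0, -0.1], [-0.3, -6, 0, 0, 0, -0.075], [-0.1, -3, 0, 0, 0, -0.038], [0, 0, 0, 0, 0, 0]],
  ],
)

```text
time_s: 14.85
position: [0.5082, 0.1071, 0.0813]
tcp_rot: [[-0.62, 0.784, 0.002], [0.784, 0.62, 0.0], [-0.001, 0.002, -1.0]]
force: [1.6, 1.4, 0.7]
opening: 0.413
grasp_force: 0.9
```

```bash
python3 -c "
from h import *
v=np.load('v2.npy');rep(v)
"
```

```text
t 14.85 R 0.07882126824805158 cam 0.04952004839162799 toolcam 0.027861044067196694 F [1.6 1.4 0.7] jig xy [-93.16978899  98.1420204 ] z 0.08132655589221795 35.946004856868484
```

Emit:
play_rows(
  moves=[
    [[0, -2.5, 0, 0, 0, -0.03], [0, -2, 0, 0, 0, -0.02], [0, -2, 0, 0, 0, 0]],
  ],
)

```text
time_s: 15.15
position: [0.5029, 0.103, 0.0809]
tcp_rot: [[-0.661, 0.751, 0.002], [0.751, 0.661, 0.0], [-0.001, 0.002, -1.0]]
force: [1.7, 2.6, 2.2]
opening: 0.414
grasp_force: 1.5
```

Emit:
play_rows(
  moves=[
    [[0, -2, 0, 0, 0, 0], [0, -2, 0, 0, 0, 0], [0, 0, 0, 0, 0, 0]],
  ],
)

```text
time_s: 15.45
position: [0.5015, 0.1018, 0.0809]
tcp_rot: [[-0.659, 0.752, 0.006], [0.752, 0.659, 0.003], [-0.002, 0.007, -1.0]]
force: [4.4, 10.6, -0.4]
opening: 0.418
grasp_force: 5.6
```

```bash
python3 -c "
from h import *
v=np.load('v2.npy');rep(v)
"
```

```text
t 15.45 R 0.07910127492920287 cam -0.05839907070819833 toolcam -0.023259561176368848 F [ 4.4 10.6 -0.4] jig xy [-98.12108543  91.2060868 ] z 0.08087945692308313 36.40276558860794
```

Emit:
play_rows(
  moves=[
    [[0, 6, 0, 0, 0, 0], [0, 0, 0, 0, 0, 0], [0, 0, -20, 0, 0, 0], [0, 0, -25, 0, 0, 0], [0, 0, -40, 0, 0, 0]],
  ],
)

```text
time_s: 15.95
position: [0.5005, 0.1034, 0.1642]
tcp_rot: [[-0.662, 0.75, -0.008], [0.75, 0.662, -0.001], [0.005, -0.007, -1.0]]
force: [1.5, -0.3, 0.5]
opening: 0.414
grasp_force: 0.0
```

Emit:
play_rows(
  moves=[
    [[40, 0, -20, 0, 0, 0], [40, 0, -20, 0, 0, 0], [40, 0, 0, 0, 0, 0], [40, 0, 0, 0, 0, 0], [0, 0, 0, 0, 0, 0]],
  ],
)

```text
time_s: 16.45
position: [0.392, 0.2253, 0.2051]
tcp_rot: [[-0.665, 0.747, -0.006], [0.747, 0.665, -0.002], [0.003, -0.006, -1.0]]
force: [-0.6, -0.1, -1.0]
opening: 0.417
grasp_force: 0.0
```

```bash
python3 -c "
from h import *
v=np.load('v2.npy');v[3]=0;rep(v)
for n in ('scene','side'):
  p=bot.capture(n);overlay(p,v,'pics/z_%s.png'%n,3,(145,130,315,290) if n=='scene' else (190,140,360,290))
  for q in('knob','push_plate','blank_mid','gauge_mid','gear_mid','wrench','driver'):
    print(n,q,[(round(r['confidence'],2),np.round(r['centre'],1)) for r in bot.pinpoint(p,q)[:3]], np.round(proj(p,W(v,pts(v)[q])),1) if q in pts(v) else '')
a,b=[cv2.imread('pics/z_%s.png'%n) for n in('scene','side')]
im=np.zeros((480,1020,3),np.uint8);im[:,:510]=a;im[:b.shape[0],510:]=b;cv2.imwrite('pics/z.png',cv2.resize(im,None,fx=.78,fy=.78))
"
```

```text
t 16.45 R 0.24410118265316688 cam -0.038502359849851786 toolcam -0.03104565873981846 F [-0.6 -0.1 -1. ] jig xy [-237.70696486  179.23105755] z 0.2050804266092005 36.2462622129942
scene knob [(0.73, array([281. , 179.7]))] [[281.3 182.8]]
scene push_plate [(0.94, array([240.4, 179.1]))] [[239.2 179.5]]
scene blank_mid [(0.86, array([238. , 145.1])), (0.79, array([201.6, 308.9])), (0.66, array([199.4, 226.3]))] [[196.4 224.3]]
scene gauge_mid [(0.64, array([131.7, 205.4]))] 
scene gear_mid [(0.76, array([192.5, 174.8]))] 
scene wrench [(0.78, array([311.8, 254.7]))] 
scene driver [(0.57, array([331. , 286.6]))] 
side knob [(0.77, array([223.5, 198.8]))] [[224.3 195.9]]
side push_plate [(0.76, array([246.1, 230.2]))] [[246.1 231.2]]
side blank_mid [(0.87, array([348.2, 190.1])), (0.64, array([188.7, 300. ])), (0.49, array([313.8, 223.1]))] [[312.9 223. ]]
side gauge_mid [(0.93, array([348.4, 291.7]))] 
side gear_mid [(0.58, array([272.4, 300.7]))] 
side wrench [(0.55, array([247.1, 178.9]))] 
side driver [(0.92, array([257.8, 150.2])), (0.61, array([273.3, 298.1]))]
```

View pics/z.png

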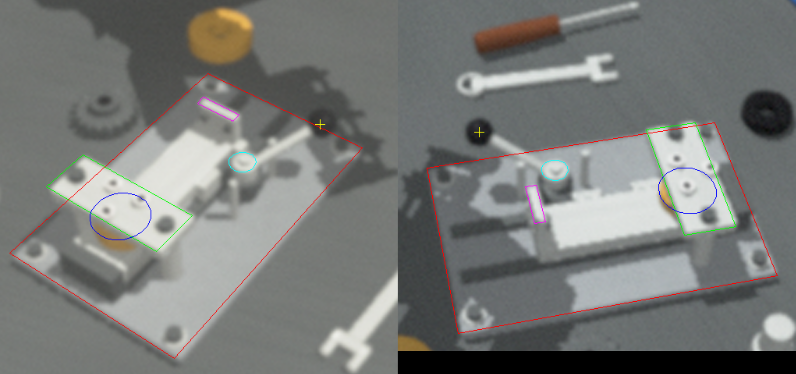

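The slide is home with the blank under the bridge. The lever is locked, with its ball on the marker at (320,124) and (479,132), and the loose parts haven't moved. Handing in now.

```bash
python3 -c "
from h import *
print(bot.hand_in())"
```

```text
the job is handed in; nothing more can be done
None
```

The job is done and handed in: the lever went to its low stop, the slide was pushed home with the blank under the bridge, and the lever was turned back to its high-point stop to lock it; the loose parts look unmoved in the final pictures.

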